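# Cock the sprung platform of a card dispenser with a press block

### The arm

A 6-joint arm with a two-finger parallel gripper is mounted at the origin on the work surface. World frame = base frame: x ahead of the robot, y to its left, z up, the work surface at z = 0. Lengths are in m, angles in rad, forces in N, time in s.
With the tool pointing down it reaches from about 0.275 to 0.825 m from the base axis. Payload 4.9 kg.
Tool frame: the origin (TCP) lies midway between the tips of the shut fingers; the grasp point (between the pads) lies 19 mm behind it (bot.grip_depth is the distance from the TCP to the grasp point, in m); y points along the fingers, x is the direction in which the jaws open and shut, and the axes are right-handed (so a half turn about y gives the same grasp; the last joint's range is limited). The gripper opens to 85 mm and grips with 20 to 120 N. Pads are 22 mm wide; open, the fingers measure 114 mm over their backs; the gripper's body (76 mm by 85 mm) begins 54 mm behind the grasp point. The pads swing forward as they close: fully open they stand 13 mm farther back than shut.
Start: joints at [1.047, 0.326, -0.193, 1.052, 0, 1.437], TCP at [0.209, 0.509, 0.231] pointing down, gripper open.
Joint ranges: [-2.65, 2.65], [-0.97, 1.79], [-1.3, 1.35], [-1.93, 2.1], [-1.47, 1.37], [-3.14, 3.14]. Speed limits (rad/s): [2.57, 2.57, 3.14, 3.14, 3.14, 3.14].

### API

Orientations are given as a unit quaternion [w, x, y, z].
In Python, from cell import bot gives the robot as it stands. Calls block until the motion is done:
- bot.move_pose(position, orientation): joint-space move of the TCP to a pose.
- bot.move_linear(position, speed=0.15, rotation=None, until_force=None): straight line of the TCP; rotation=None keeps the orientation; speed is the mean speed in m/s. With until_force (N) it stops when the force on the tool has changed by that much, and returns True; else False.
- bot.goto_joints(angles): joint-space move.
- bot.set_gripper(opening, grasp_force=None): opening from 0.0 (shut) to 1.0 (fully open); grasp_force is the grip in N (None keeps the last); returns when the fingers have stopped.
- bot.wait(seconds).
- bot.solve_ik(position, orientation): joint angles nearest the present ones, or None.
- bot.camera(name): name is "scene" or "top" or "wrist"; returns the picture (480x640x3 uint8, red, green, blue); there is no depth.
- bot.calibration(name): a dict with "mtx" (3x3 intrinsics, pixels), "extrinsics" (4x4, takes a point from world to camera coordinates); the wrist camera has in their place "hand_eye" (4x4, takes a point from camera to tool coordinates, whose origin is the TCP and whose axes are the tool frame's). Camera axes: x right, y down, z forward; pixel columns grow to the right and rows downward; lengths in m; the calibration is good to about 2 mm. A picture is of the moment at which its call begins: read the wrist's pose just before it. calibration takes no time and is no camera call.
A pose or a line that the arm cannot do raises bot.PlanningError and nothing moves.
- bot.close_job(): hands the job in, once; it reports no verdict.
Trained networks look in the newest picture that a camera, given by its name, has taken for a name from the list of things; names that differ only in an ending like _2 or _b are one class to them, and where a whole thing is asked for, a point or a joint stands for the part that bears it (a point fixed in the world has none). Each returns a list of dicts, best first, with "confidence" (0 to 1); they miss things now and then, are a little off and sometimes report something else, mostly with a low value. They report only what shows in the picture. A call takes as long as a camera call. They do not tell look-alikes from the thing itself.
- bot.search_frame(camera, thing): "bbox" ([left, top, width, height] in pixels, round what is visible of it).
Readings, each from a call of its own:
- bot.read_clock(): time.
- bot.read_joint_positions(): joint angles.
- bot.read_joint_vel(): joint speeds.
- bot.read_joint_efforts(): joint torques, N m.
- bot.read_position(): TCP position.
- bot.read_tool_rot(): TCP orientation.
- bot.read_ft_force(): force on the tool from outside, world axes, zero at the start.
- bot.read_moment(): the same for the moment, N m.
- bot.read_gripper_width(): opening from 0.0 (shut) to 1.0 (fully open).
Only numpy, scipy, OpenCV 4.12 (cv2) and the standard library are available. Lean on these libraries where they do the work, as an engineer would, in place of code of your own. Each camera call takes 0.05 s, during which the arm holds its last target.

### The job

The card dispenser has to be cocked before it is refilled: take the hand press block from its tray and with it press the dispenser's sprung platform squarely down past its two catches until it bottoms out, and hold it there firmly for a second, without forcing it. Lift the block away, so that the platform stays down and level, caught at both ends, and set the block back down flat in its tray; do not touch the platform with the gripper, and leave the other things on the bench where they are.

Things in the scene. Friction and masses are not known exactly. Their poses are not given: they have to be found in the camera images.
- press: The card dispenser, fixed to the bench: open-topped grey steel well, outside 128 mm (its x) by 98 mm (its y), rim 77 mm above the bench, walls 8 mm, inside 112.4 x 82.4 mm, on a thin base 190 x 118 mm. Origin: centre of its underside on the bench, z up. Four sprung pins carry the platform: together they push up with about 3.5 N at the top and 150 N/m more going down, 10 N at the bottom.
- catch_slot_a (a point): Middle of the slot in the well's +x end wall, 43.5 mm above the bench. Through it a sprung steel catch, 24 mm wide, reaches 5 mm into the well. The platform going down pushes both catches aside (1 to 9 N extra in all); they then snap in above its ends and hold it down. If only one end is caught it stays tilted; if none, it rises again.
- catch_slot_b (a point): The same for the -x end wall. The height of catches and floor in the well is adjustable, differs each time over 18 mm and is not measured: the platform snaps in when 27 to 45 mm below its raised position and meets the floor's hard rubber 2 mm lower, where force rises steeply (20 N per mm). Holding it firmly means a push of 17 to 30 N kept up (a stopped arm may ease off); over 36 N is forcing it.
- plate: The platform: a flat loose aluminium plate, 110 mm (its x) by 80 mm (its y) by 8 mm, lying in the well on the sprung pins, 1.2 mm free all round. Origin: centre of its underside, z up. Raised, its underside is 61 mm above the bench and its top 69 mm (8 mm below the rim).
- tray: Shallow grey open tray, fixed to the bench, outside 116 mm (its x) by 96 mm (its y), 12 mm high, walls and floor 6 mm thick, inside 104 x 84 mm. Origin: centre of its underside on the bench, z up.
- block_mid (a point): The hand press block, standing in the tray; this point is on its axis, half-way up (51 mm above its foot's underside, 51 mm below its top); x along its length, z up. Flat aluminium foot 84 mm (x) by 60 mm (y) by 16 mm. 0.25 to 0.5 kg. To go into the well its x must lie along the dispenser's x (either way round).
- block_handle (a point): Middle of the block's handle, 29 mm above block_mid: a wooden flat-sided grip 56 mm (x) long, 24 mm (y) thick, 44 mm high, from 58 to 102 mm above the foot's underside, on a neck 36 x 18 mm. Gripped across the 24 mm, from above.
- carton: Bystander: small grey lidded carton, 106 x 166 mm, 77 mm high, beyond the work. Origin: centre of its underside.
- pencil_cup: Bystander: black round cup with two pencils, 72 mm wide, 90 mm high (pencils to 165 mm). Origin: centre of its underside.
- punch: Bystander: steel paper punch, 120 x 50 mm, 65 mm high. Origin: centre of its underside.
Not all that is in view belongs to the job. What is meant by the press is not purple, and is the larger of those in its own colour.

How it is judged:
By the outcome, as a careful person would: the job done as asked, in the order asked, and still so for the second after the job is handed in, with the robot touching nothing.
It also fails if it takes over 64 s, if anything falls off the work surface, if the arm or the gripper's body presses on something with over 40 N, if the wrist force passes 120 N, or if a joint passes its speed limit or range.

## Working session

There is one attempt and no reset: what is moved stays moved. The work goes in short steps, each a Python script; the robot and the scene stay as the last script left them, time stands still between calls to the robot, and variables do not carry over. Pictures are saved under pics/ and viewed, and the job is handed in when it is done.

```bash
ls; mkdir -p pics
python3 - <<'E'
from cell import bot
import cv2,numpy as np
for c in ["scene","top","wrist"]:
    im=bot.camera(c); cv2.imwrite(f"pics/{c}0.png",im[:,:,::-1])
    cal=bot.calibration(c); print(c,{k:np.round(v,4).tolist() for k,v in cal.items()})
    if c!="wrist":
        for t in ["press","plate","tray","block_mid","block_handle","catch_slot_a","carton","pencil_cup","punch"]:
            r=bot.search_frame(c,t); print(t,[(np.round(d["bbox"]).tolist(),round(d["confidence"],2)) for d in r])
print(bot.read_clock(),bot.read_tool_rot(),bot.read_position())
E
```

```text
pics
scene {'mtx': [[612.3058, 0.0, 328.5504], [0.0, 612.3058, 250.002], [0.0, 0.0, 1.0]], 'extrinsics': [[-0.7717, 0.636, -0.0046, 0.3831], [0.5132, 0.6184, -0.5952, -0.3166], [-0.3757, -0.4616, -0.8036, 2.173], [0.0, 0.0, 0.0, 1.0]]}
press [([459.0, 316.0, 78.0, 64.0], 0.96), ([325.0, 235.0, 70.0, 57.0], 0.71), ([407.0, 263.0, 55.0, 45.0], 0.66), ([221.0, 238.0, 55.0, 67.0], 0.59)]
plate [([340.0, 238.0, 41.0, 28.0], 0.78)]
tray [([270.0, 194.0, 44.0, 35.0], 0.81), ([214.0, 154.0, 31.0, 36.0], 0.6)]
block_mid [([272.0, 183.0, 32.0, 39.0], 0.92)]
block_handle [([275.0, 184.0, 30.0, 36.0], 0.83)]
catch_slot_a [([406.0, 261.0, 56.0, 47.0], 0.89), ([324.0, 231.0, 71.0, 57.0], 0.8), ([457.0, 315.0, 77.0, 66.0], 0.61)]
carton [([224.0, 240.0, 56.0, 63.0], 0.75)]
pencil_cup [([386.0, 307.0, 26.0, 43.0], 0.65)]
punch [([216.0, 154.0, 28.0, 36.0], 0.88)]
top {'mtx': [[539.7107, 0.0, 315.3535], [0.0, 539.7107, 235.6337], [0.0, 0.0, 1.0]], 'extrinsics': [[0.0014, -0.9998, 0.0194, 0.091], [-0.9982, -0.0025, -0.0606, 0.5831], [0.0607, -0.0193, -0.998, 1.6039], [0.0, 0.0, 0.0, 1.0]]}
press [([20
[... 225 characters left out ...]
], 0.85)]
block_handle [([389.0, 231.0, 22.0, 33.0], 0.68), ([320.0, 141.0, 60.0, 48.0], 0.29)]
catch_slot_a [([202.0, 276.0, 41.0, 52.0], 0.86), ([106.0, 260.0, 63.0, 72.0], 0.82), ([267.0, 228.0, 52.0, 64.0], 0.55)]
carton [([320.0, 142.0, 62.0, 47.0], 0.83)]
pencil_cup [([187.0, 220.0, 29.0, 21.0], 0.58)]
punch [([465.0, 207.0, 30.0, 42.0], 0.77), ([391.0, 232.0, 21.0, 32.0], 0.19)]
wrist {'mtx': [[389.1662, 0.0, 317.5191], [0.0, 389.1662, 239.3071], [0.0, 0.0, 1.0]], 'hand_eye': [[1.0, -0.0, 0.0007, 0.001], [-0.0006, -0.2999, 0.954, -0.1435], [0.0002, -0.954, -0.2999, 0.0766], [0.0, 0.0, 0.0, 1.0]]}
1.05 [ 0.58739079 -0.58734    -0.39371306  0.39369253] [0.20898892 0.50878583 0.23130051]
```

View pics/scene0.png

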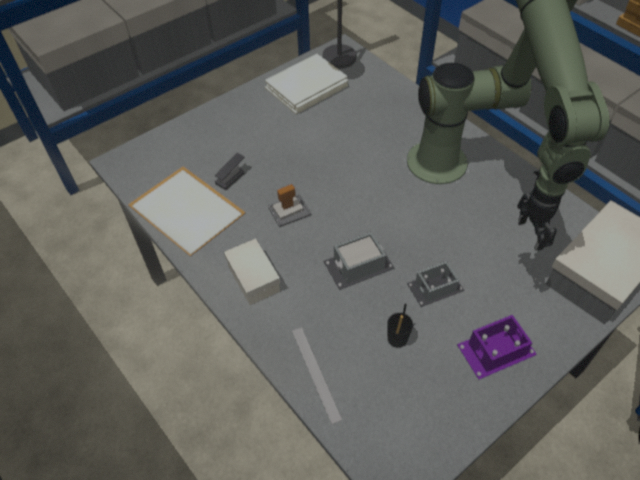

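View pics/top0.png

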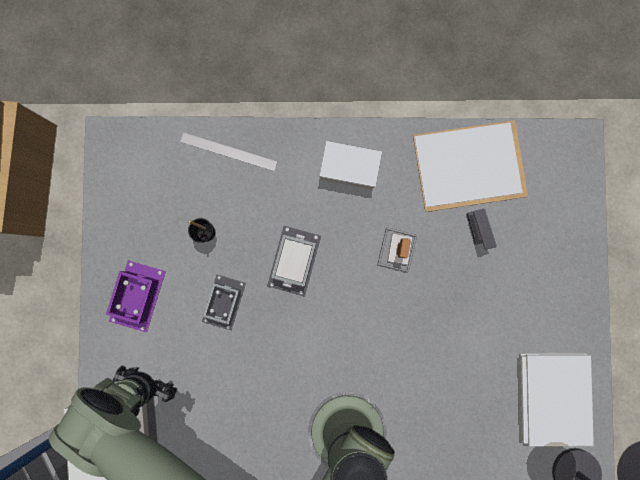

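Run:
```python
import cv2
im=cv2.imread("pics/top0.png")
cv2.imwrite("pics/top0c.png",cv2.resize(im[190:350,90:290],None,fx=4,fy=3.75,interpolation=cv2.INTER_CUBIC)[:600])
cv2.imwrite("pics/top0d.png",cv2.resize(im[210:310,255:435],None,fx=4.4,fy=4.4,interpolation=cv2.INTER_CUBIC))
```

```text
(no output)
```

View pics/top0c.png

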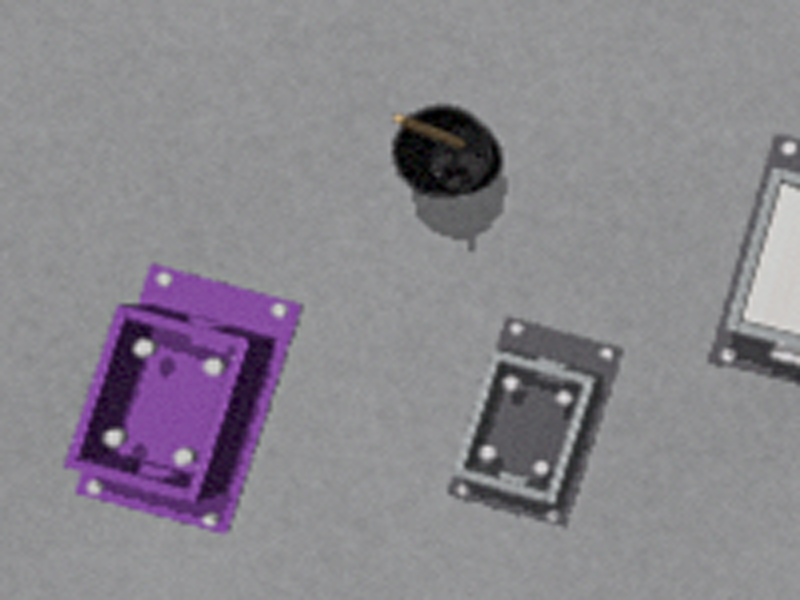

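View pics/top0d.png

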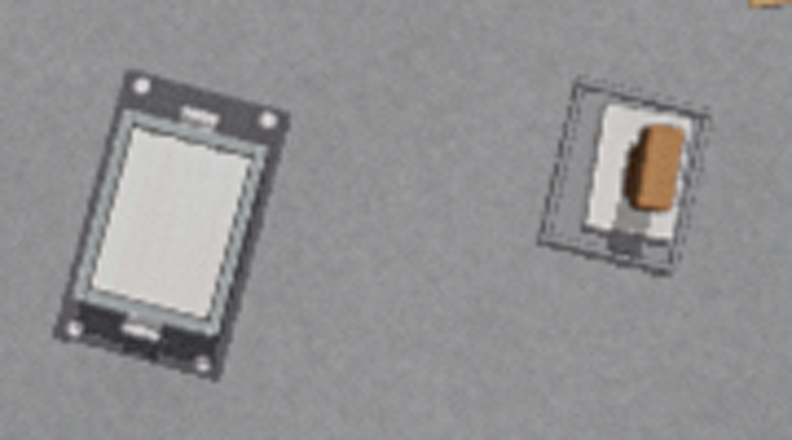

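The press candidates in the top picture are a purple one at (135,297), a small grey one at (222,302) and a large grey one holding the plate at (295,262). I choose (295,262): it isn't purple, it's the larger of the greys, and it has the platform. The block with the wooden handle stands in the tray at (400,250), off-centre. The close crop confirms this. Next come close views with the wrist camera.

```bash
cat > h.py <<'E'
from cell import bot
import cv2,numpy as np
from scipy.spatial.transform import Rotation as R
def q2R(q): return R.from_quat([q[1],q[2],q[3],q[0]]).as_matrix()
def down(yaw):
    # tool y = -z world ; tool x = (cos,sin,0); z = x cross y
    x=np.array([np.cos(yaw),np.sin(yaw),0]); y=np.array([0,0,-1.]); z=np.cross(x,y)
    q=R.from_matrix(np.c_[x,y,z]).as_quat(); return [q[3],q[0],q[1],q[2]]
def ray(uv,K,T,z):
    d=np.linalg.inv(K)@np.array([uv[0],uv[1],1.]); Ri=T[:3,:3].T; o=-Ri@T[:3,3]; d=Ri@d
    return o+d*(z-o[2])/d[2]
def wristT(p,q):
    he=np.array(bot.calibration("wrist")["hand_eye"]); A=np.eye(4);A[:3,:3]=q2R(q);A[:3,3]=p
    return np.linalg.inv(A@he)
def camcal(c): k=bot.calibration(c); return np.array(k["mtx"]),np.array(k["extrinsics"])
def shot(name):
    p=np.array(bot.read_position());q=np.array(bot.read_tool_rot()); im=bot.camera("wrist")
    cv2.imwrite(f"pics/{name}.png",im[:,:,::-1]); np.savez(f"pics/{name}.npz",p=p,q=q); return im
def proj(X,K,T):
    c=T[:3,:3]@np.asarray(X).T+T[:3,3:]; u=K@c; return (u[:2]/u[2]).T
E
python3 - <<'E'
from h import *
K,T=camcal("top")
f=lambda u,v,s,x0,y0,z:np.round(ray((x0+u/s,y0+v/s),K,T,z),4)
for n,uv in dict(a=(130,72),b=(290,112),c=(218,380),d=(55,337)).items(): print(n,f(*uv,4.4,255,210,0.004))
for n,uv in dict(a=(576,76),b=(712,115),c=(670,276),d=(540,242)).items(): print("tray",n,f(*uv,4.4,255,210,0.012))
print("handle",f(661,167,4.4,255,210,.102+.006))
for yaw in [-1.834,-0.2,1.3,-1.8]:
  print(yaw,bot.solve_ik([0.5,-0.06,0.3],down(yaw)))
print(q2R(bot.read_tool_rot()))
E
```

```text
a [0.6115 0.1852 0.004 ]
b [0.5842 0.0751 0.004 ]
c [0.4007 0.1242 0.004 ]
d [0.4299 0.2355 0.004 ]
tray a [ 0.609  -0.1212  0.012 ]
tray b [ 0.5824 -0.2147  0.012 ]
tray c [ 0.472  -0.1847  0.012 ]
tray d [ 0.4951 -0.0957  0.012 ]
handle [ 0.5429 -0.1613  0.108 ]
-1.834 [-0.26610577  0.2016331  -0.18320747  1.18595576  0.          3.13869056]
-0.2 [-0.26610577  0.2016331  -0.18320747  1.18595576  0.          1.50469056]
1.3 [-0.26610577  0.2016331  -0.18320747  1.18595576  0.          0.00469056]
-1.8 [-0.26610577  0.2016331  -0.18320747  1.18595576  0.          3.10469056]
[[ 3.79992423e-01 -1.58754076e-05 -9.24989599e-01]
 [ 9.24989597e-01  7.58335363e-05  3.79992421e-01]
 [ 6.41126978e-05 -9.99999997e-01  4.35007560e-05]]
```

Run:
```python
from h import *
a=-0.26; fw=np.array([np.cos(a),np.sin(a)])
K=np.array(bot.calibration("wrist")["mtx"])
c=np.array([.507,.155])-.03*fw
bot.move_pose([*c,.26],down(a+np.pi/2)); shot("wp"); 
for t in ["press","plate"]: print(t,bot.search_frame("wrist",t)[:2])
c=np.array([.540,-.155])-.03*fw
bot.move_pose([*c,.26],down(a+np.pi/2)); shot("wb")
for t in ["tray","block_handle","block_mid"]: print(t,bot.search_frame("wrist",t)[:2])
print(bot.read_clock(),bot.read_ft_force(),bot.read_joint_positions())
```

```text
press [{'bbox': [261.4, 128.4, 120.2, 179.8], 'confidence': 0.94}, {'bbox': [447.6, 0.0, 148.5, 126.8], 'confidence': 0.61}]
plate [{'bbox': [276.3, 180.1, 91.3, 117.4], 'confidence': 0.75}]
tray [{'bbox': [270.7, 167.1, 96.9, 112.2], 'confidence': 0.87}]
block_handle [{'bbox': [280.9, 183.4, 68.4, 105.7], 'confidence': 0.61}]
block_mid [{'bbox': [281.2, 189.7, 63.1, 101.8], 'confidence': 0.59}]
4.2083 [ 0.46132607  0.6472448  -0.81626395] [-4.17211503e-01  2.74364719e-01 -1.89880652e-01  1.10645706e+00
  1.35410470e-04 -1.59343769e-01]
```

View pics/wp.png

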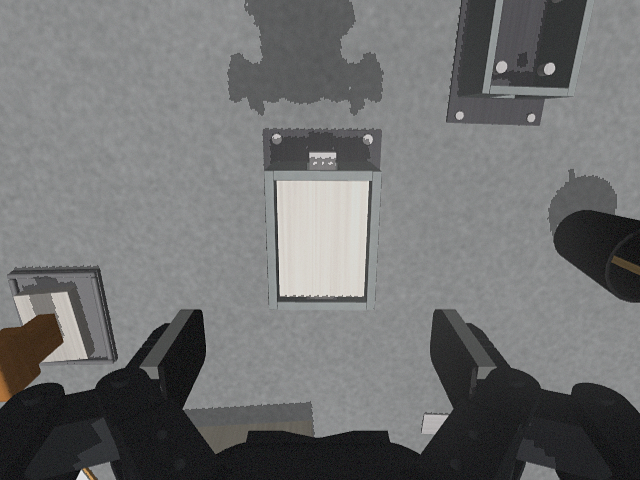

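View pics/wb.png

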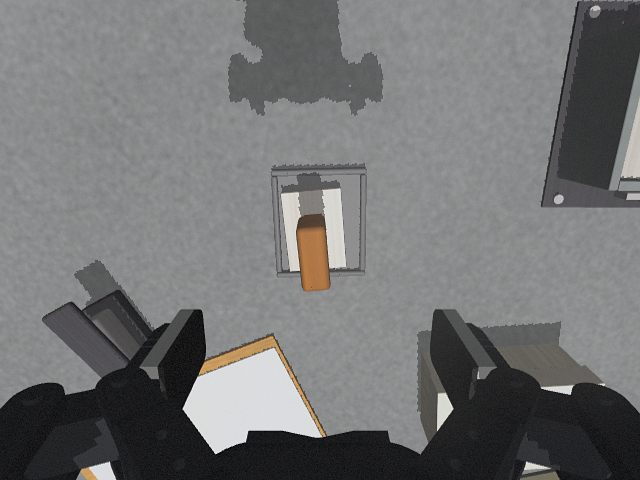

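Run:
```python
import cv2
im=cv2.imread("pics/wp.png")
cv2.imwrite("pics/wpc.png",cv2.resize(im[120:320,250:400],None,fx=3,fy=3,interpolation=cv2.INTER_CUBIC))
im=cv2.imread("pics/wb.png")
cv2.imwrite("pics/wbc.png",cv2.resize(im[155:305,255:385],None,fx=4,fy=4,interpolation=cv2.INTER_CUBIC))
```

```text
(no output)
```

View pics/wpc.png

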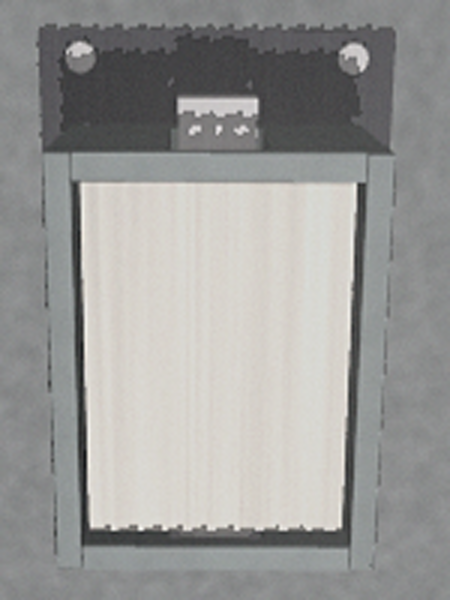

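View pics/wbc.png

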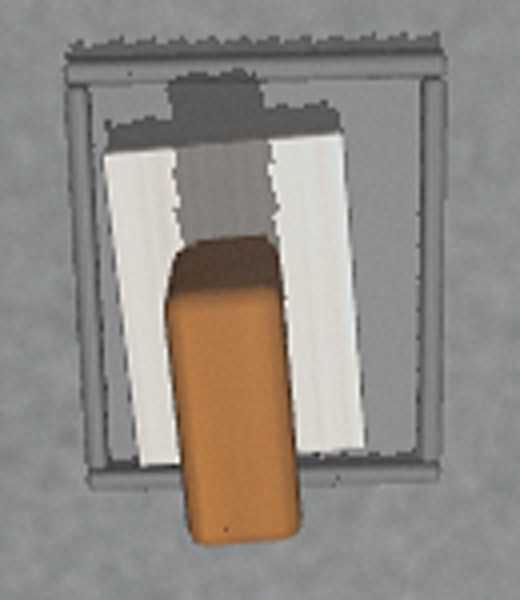

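```bash
cat >> h.py <<'E'
from scipy.optimize import least_squares
def fit(name,groups,x0):
    d=np.load(f"pics/{name}.npz"); T=wristT(d["p"],d["q"]); K=np.array(bot.calibration("wrist")["mtx"])
    def res(p):
        o=[]
        for pts,L,W,z in groups:
            c,s=np.cos(p[2]),np.sin(p[2])
            # image order: TL,TR,BR,BL ; up=-x(block) , left=-y
            B=np.array([[-L,-W],[-L,W],[L,W],[L,-W]])/2
            X=np.c_[p[0]+c*B[:,0]-s*B[:,1],p[1]+s*B[:,0]+c*B[:,1],np.full(4,z)]
            o.append((proj(X,K,T)-pts).ravel())
        return np.concatenate(o)
    r=least_squares(res,x0); return r.x,np.round(r.fun,1)
E
python3 - <<'E'
from h import *
P=lambda l,s,o:np.array(l)/s+np.array(o)
rim=P([(44,152),(393,152),(373,568),(58,568)],3,(250,120)); inn=P([(72,181),(363,181),(350,547),(83,547)],3,(250,120))
print("rim",fit("wp",[(rim,.128,.098,.077),(inn,.1124,.0824,.077)],[.507,.155,-.26]))
foot=P([(105,155),(341,131),(364,445),(141,466)],4,(255,155)); hd=P([(168,293),(281,290),(300,542),(190,546)],4,(255,155))
print("foot",fit("wb",[(foot,.084,.06,.022)],[.54,-.155,-.26]))
print("hand",fit("wb",[(hd,.056,.024,.105)],[.54,-.155,-.26]))
tr=P([(66,60),(444,55),(440,478),(88,485)],4,(255,155))
print("tray",fit("wb",[(tr,.116,.096,.012)],[.54,-.155,-.26]))
E
```

```text
rim (array([ 0.50863111,  0.16088504, -0.25975288]), array([-0.8,  0.4,  0.5,  0.5,  0.2,  0. ,  0.1, -0. , -0.5,  0.1,  0.7,
        0.1, -0.1, -0.6, -0.1, -0.6]))
foot (array([ 0.54420648, -0.15685233, -0.16632647]), array([-0.9, -0.5,  0.5, -0.1,  0.7,  0.5, -0.3,  0.2]))
hand (array([ 0.54486579, -0.15714076, -0.19113366]), array([-0.8,  0.2,  1. , -1.1,  0.4,  0.1, -0.7,  0.9]))
tray (array([ 0.54180767, -0.15047304, -0.23872651]), array([-0.7, -0.4,  1. , -1.1,  0. ,  0.9, -0.3,  0.8]))
```

Run:
```python
from h import *
a=-0.175; q=down(a+np.pi/2); b=np.array([.5445,-.157])
bot.move_pose([*b,.16],q)
s=bot.move_linear([*b,.068],speed=.08,until_force=8)
print("hit",s,bot.read_position(),bot.read_ft_force())
bot.set_gripper(0.0,100)
print(bot.read_gripper_width(),bot.read_ft_force(),bot.read_moment())
p=np.array(bot.read_position())
bot.move_linear([p[0],p[1],p[2]+.10],speed=.1)
print(bot.read_gripper_width(),bot.read_ft_force(),bot.read_moment(),bot.read_clock())
shot("g1"); im=bot.camera("scene"); cv2.imwrite("pics/s1.png",cv2.resize(im[130:270,190:390],None,fx=4,fy=4)[:,:,::-1])
```

```text
hit False [ 0.54493698 -0.15720014  0.0685301 ] [-0.00397621  0.31956005  0.56167225]
0.2731346374961729 [-0.15924988 -0.66398786  1.83387054] [-0.12773802  0.0975316   0.00519853]
0.2676287781669397 [-0.56648619  0.45967694 -3.53179247] [ 0.04875302  0.00667911 -0.04244501] 7.75
```

View pics/g1.png

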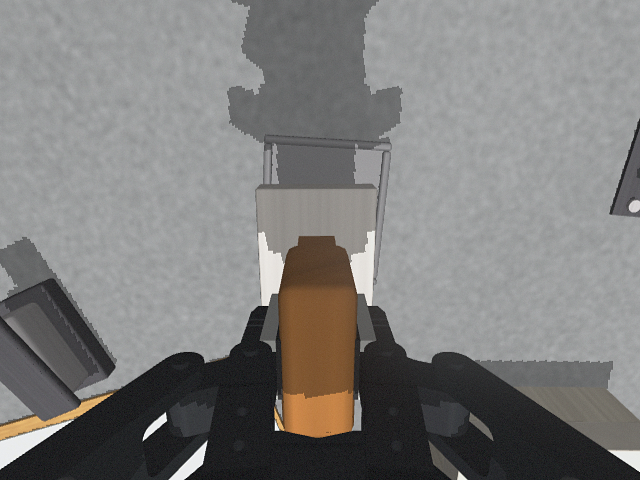

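View pics/s1.png

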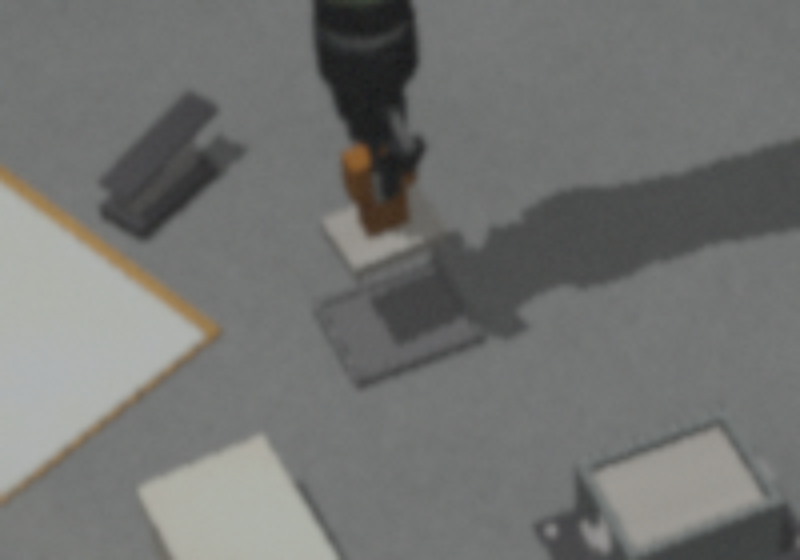

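```bash
python3 - <<'E'
from h import *
d=np.load("pics/g1.npz");T=wristT(d["p"],d["q"]);K=np.array(bot.calibration("wrist")["mtx"]);print(d["p"])
RR=q2R(d["q"])
for z in (.12,.122,.124):
  for uv in [(257,186),(377,185)]: print(z,np.round(RR.T@(ray(uv,K,T,z)-d["p"]),4))
E
python3 -c "
import cv2
im=cv2.imread('pics/g1.png');cv2.imwrite('pics/g1c.png',cv2.resize(im[170:360,230:420],None,fx=3,fy=3,interpolation=2))"
```

```text
[ 0.54402013 -0.15697717  0.16736868]
0.12 [-0.0287  0.0474  0.0439]
0.12 [0.0304 0.0474 0.0444]
0.122 [-0.0284  0.0454  0.0442]
0.122 [0.0301 0.0454 0.0447]
0.124 [-0.0281  0.0434  0.0445]
0.124 [0.0298 0.0434 0.045 ]
```

View pics/g1c.png

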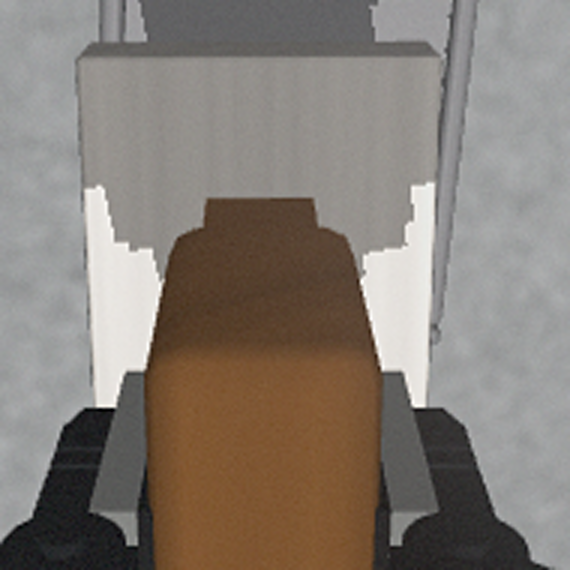

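Run:
```python
from h import *
a=-0.26; fw=np.array([np.cos(a),np.sin(a)]); q=down(a+np.pi/2)
t=np.array([.5086,.1609])+.0012*fw
bot.move_pose([*t,.18],q)
bot.move_linear([*t,.150],speed=.05)
bot.wait(.2)
print(bot.read_position(),bot.read_ft_force(),bot.read_moment(),bot.read_clock())
im=shot("p1"); cv2.imwrite("pics/p1c.png",cv2.resize(im[100:400,180:460],None,fx=2,fy=2)[:,:,::-1])
```

```text
[0.51003981 0.16069964 0.15037621] [ 0.4709828  -0.52823053 -4.0241622 ] [-0.01624469 -0.00126505  0.02071989] 10.0167
```

View pics/p1c.png

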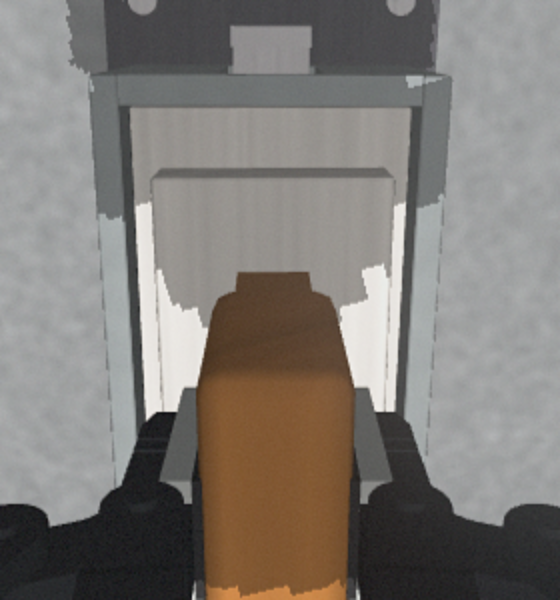

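```bash
cat > pr.py <<'E'
from h import *
def fz(n=4): 
    return float(np.mean([bot.read_ft_force()[2] for _ in range(n)]))
def st(m): print(m,"z",round(bot.read_position()[2],4),"F",np.round(bot.read_ft_force(),1).tolist(),"M",np.round(bot.read_moment(),2).tolist(),"t",bot.read_clock())
E
python3 - <<'E'
from pr import *
F0=fz(); p=np.array(bot.read_position()); x,y=p[:2]; print(F0,bot.read_clock())
s=bot.move_linear([x,y,.128],speed=.03,until_force=14); st(s)
for z in (.118,.108):
    s=bot.move_linear([x,y,z],speed=.02,until_force=15-(fz()-F0)+3); st(s)
    if s: break
print(fz()-F0,bot.read_gripper_width())
E
```

```text
-3.962565527289674 10.0667
False z 0.1281 F [-1.0, -0.8, -2.4] M [-0.05, 0.33, 0.01] t 10.95
False z 0.118 F [-0.4, 0.7, -0.7] M [-0.09, 0.34, 0.01] t 11.6
False z 0.1078 F [-1.5, 0.2, 0.1] M [-0.03, 0.39, -0.04] t 12.25
4.075759864278117 0.2683534634172884
```

Run:
```python
from pr import *
im=shot("p2"); cv2.imwrite("pics/p2c.png",cv2.resize(im[60:360,180:460],None,fx=2,fy=2)[:,:,::-1])
im=bot.camera("scene"); cv2.imwrite("pics/s2.png",cv2.resize(im[190:300,310:410],None,fx=5,fy=5)[:,:,::-1])
f=np.array([np.r_[bot.read_ft_force(),bot.read_moment()] for _ in range(30)]); print(f.mean(0).round(2),f.std(0).round(2),bot.read_clock())
print(q2R(bot.read_tool_rot()).round(4), bot.read_joint_efforts())
```

```text
[-1.04 -0.22  0.27 -0.03  0.32  0.06] [0. 0. 0. 0. 0. 0.] 12.35
[[ 2.571e-01  0.000e+00 -9.664e-01]
 [ 9.664e-01  0.000e+00  2.571e-01]
 [ 1.000e-04 -1.000e+00 -0.000e+00]] [-9.83463647e-02 -4.52046883e+01  2.30782986e+01 -5.69945499e-01
 -2.76987377e-02 -2.19028603e-03]
```

View pics/p2c.png

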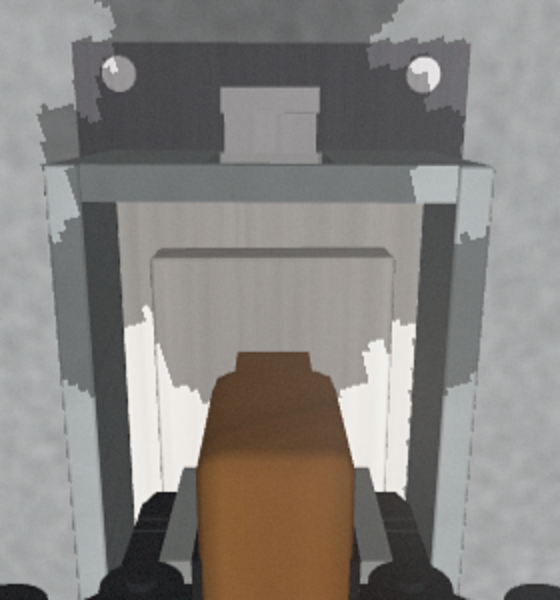

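View pics/s2.png

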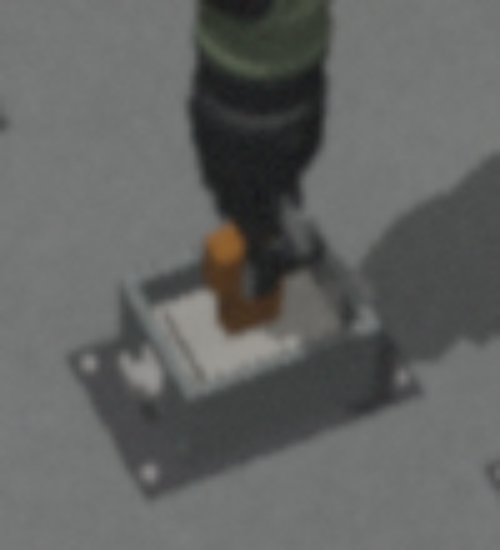

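```bash
python3 - <<'E'
from h import *
d=np.load("pics/p2.npz");T=wristT(d["p"],d["q"]);K=np.array(bot.calibration("wrist")["mtx"]);print(d["p"])
a=-.26
for z in (.040,.0455,.05):
  X=[]
  for x in (-.045,-.03,0,.02):
    for y in (-.04,.04): X.append([.5086+np.cos(a)*x-np.sin(a)*y,.1609+np.sin(a)*x+np.cos(a)*y,z])
  u=(proj(np.array(X),K,T)-[180,60])*2; print(z); 
  for i in range(0,8,2): print(u[i].round(),u[i+1].round(),"w",(u[i+1]-u[i])[0].round(1))
E
python3 -c "
import cv2
im=cv2.imread('pics/p2.png');cv2.imwrite('pics/p2d.png',cv2.resize(im[150:300,220:410],None,fx=4,fy=4,interpolation=2))"
```

```text
[0.51003109 0.16070933 0.10784133]
0.04
[122. 230.] [418. 230.] w 295.7
[126. 285.] [415. 285.] w 289.5
[132. 387.] [409. 387.] w 277.9
[135. 451.] [406. 451.] w 270.6
0.0455
[118. 233.] [422. 233.] w 303.2
[122. 289.] [419. 289.] w 296.7
[128. 393.] [413. 393.] w 284.5
[132. 459.] [409. 459.] w 276.9
0.05
[115. 236.] [425. 236.] w 309.7
[119. 292.] [422. 292.] w 302.9
[125. 399.] [415. 399.] w 290.2
[129. 465.] [412. 465.] w 282.3
```

View pics/p2d.png

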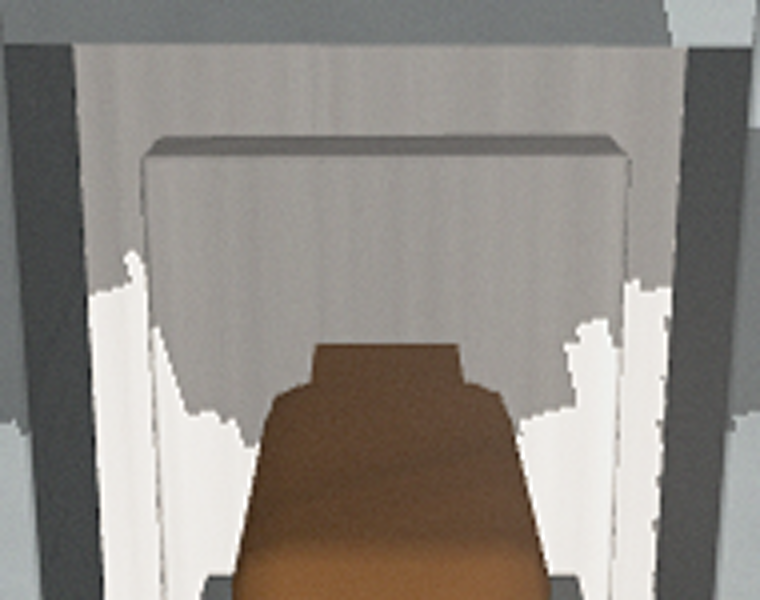

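Run:
```python
from pr import *
F0=-3.96; p=np.array(bot.read_position()); x,y=.51003,.1607
cur=bot.read_ft_force()[2]-F0
for z in (.104,.100,.096,.092,.088,.084,.080):
    cur=bot.read_ft_force()[2]-F0
    s=bot.move_linear([x,y,z],speed=.008,until_force=max(20-cur,6)); st(s)
    if s: break
print(bot.read_ft_force()[2]-F0,bot.read_gripper_width())
```

```text
False z 0.1039 F [-0.6, 0.7, 1.0] M [-0.03, 0.42, -0.02] t 13.0
False z 0.0999 F [-1.3, -0.5, 1.6] M [-0.03, 0.4, 0.0] t 13.65
False z 0.096 F [-0.7, -0.9, 2.9] M [-0.13, 0.44, 0.06] t 14.3
True z 0.0954 F [-1.5, -0.6, 8.8] M [0.02, 0.49, -0.04] t 14.65
12.76987724696697 0.2665865221719327
```

Run:
```python
from pr import *
F0=-3.96; x,y=.51003,.1607
for k in range(6):
    z=bot.read_position()[2]; cur=bot.read_ft_force()[2]-F0
    if cur>21: break
    s=bot.move_linear([x,y,z-.0006],speed=.004,until_force=max(24-cur,3)); st((round(cur,1),s))
bot.wait(.1); st("w")
```

```text
(np.float64(12.8), False) z 0.0955 F [-3.2, -1.2, 9.2] M [-0.16, 0.81, 0.05] t 15.1333
(np.float64(13.2), False) z 0.0955 F [-4.1, -1.2, 7.7] M [-0.13, 0.8, -0.02] t 15.3833
(np.float64(11.7), False) z 0.0956 F [-3.3, -0.0, 8.3] M [-0.17, 0.75, 0.01] t 15.6333
(np.float64(12.3), False) z 0.0956 F [-4.4, -1.3, 7.7] M [-0.14, 0.7, -0.01] t 15.8833
(np.float64(11.7), False) z 0.0955 F [-4.4, -0.8, 7.7] M [-0.11, 0.8, -0.05] t 16.1333
(np.float64(11.7), False) z 0.0956 F [-3.1, 0.2, 7.8] M [-0.15, 0.85, 0.03] t 16.3833
w z 0.0956 F [-4.3, -1.0, 8.4] M [-0.1, 0.76, -0.02] t 16.4833
```

Run:
```python
from pr import *
F0=-3.96; x,y=.51003,.1607
print(bot.read_position())
zt=.0950
for k in range(10):
    zt-=.0005
    cur=bot.read_ft_force()[2]-F0
    if cur>20: break
    s=bot.move_linear([x,y,zt],speed=.004,until_force=max(25-cur,3)); st((round(cur,1),s,round(zt,4)))
bot.wait(.1); st("w"); print(bot.read_position())
im=shot("p3")
```

```text
[0.51017374 0.16072658 0.09557188]
(np.float64(12.4), False, 0.0945) z 0.0954 F [-4.4, -0.5, 10.5] M [-0.12, 0.97, -0.04] t 16.7417
(np.float64(14.5), False, 0.094) z 0.0952 F [-5.5, -1.4, 12.5] M [-0.13, 1.13, -0.04] t 17.0167
(np.float64(16.5), False, 0.0935) z 0.0951 F [-6.6, -2.4, 16.3] M [-0.23, 1.34, 0.03] t 17.2917
w z 0.095 F [-6.8, -2.2, 16.6] M [-0.22, 1.3, 0.02] t 17.3917
[0.51014614 0.16067542 0.09503823]
```

Run:
```python
from pr import *
F0=-3.96; x,y=.51003,.1607
s=bot.move_linear([x,y,.0930],speed=.004,until_force=8); st(s)
for k in range(6): bot.wait(.3); st(round(bot.read_ft_force()[2]-F0,1))
im=shot("p3");cv2.imwrite("pics/p3c.png",cv2.resize(im[30:330,180:460],None,fx=2,fy=2)[:,:,::-1])
```

```text
False z 0.0949 F [-7.0, -1.4, 18.9] M [-0.27, 1.57, 0.03] t 17.7167
22.2 z 0.0949 F [-7.2, -2.1, 18.3] M [-0.23, 1.53, -0.04] t 18.0167
22.1 z 0.0949 F [-6.9, -2.4, 18.1] M [-0.27, 1.51, 0.03] t 18.3167
22.8 z 0.0949 F [-7.1, -2.5, 18.8] M [-0.29, 1.58, -0.01] t 18.6167
22.0 z 0.0949 F [-6.6, -2.3, 18.1] M [-0.27, 1.54, -0.05] t 18.9167
22.4 z 0.0949 F [-8.2, -2.1, 18.5] M [-0.26, 1.47, 0.03] t 19.2167
22.9 z 0.0949 F [-7.5, -2.4, 19.0] M [-0.29, 1.58, -0.04] t 19.5167
```

View pics/p3c.png

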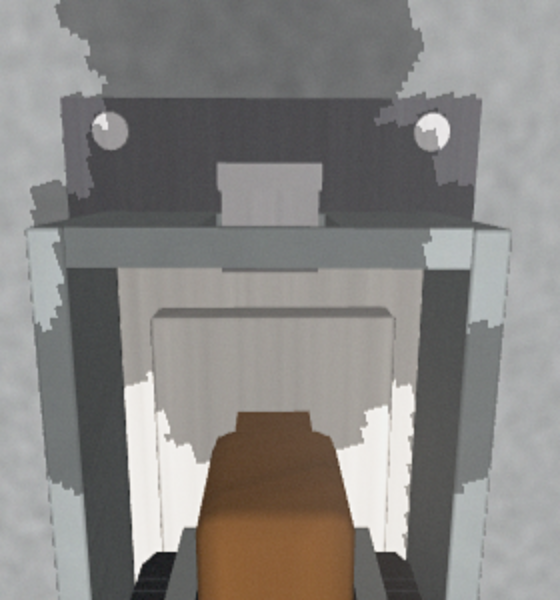

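Run:
```python
from pr import *
x,y=.51003,.1607
bot.move_linear([x,y,.100],speed=.03); st("a")
bot.move_linear([x,y,.175],speed=.08); st("b")
bot.wait(.1)
a=-.26; c=np.array([x,y])-.035*np.array([np.cos(a),np.sin(a)])
im=shot("p4");cv2.imwrite("pics/p4c.png",cv2.resize(im[60:360,180:460],None,fx=2,fy=2)[:,:,::-1])
im=bot.camera("scene"); cv2.imwrite("pics/s4.png",cv2.resize(im[190:300,310:410],None,fx=5,fy=5)[:,:,::-1])
im=bot.camera("top"); cv2.imwrite("pics/t4.png",cv2.resize(im[210:310,255:435],None,fx=4.4,fy=4.4)[:,:,::-1])
```

```text
a z 0.0994 F [0.2, -0.4, -2.6] M [-0.01, -0.01, -0.04] t 19.95
b z 0.1744 F [-0.3, -0.8, -2.7] M [-0.0, 0.01, 0.02] t 21.0417
```

View pics/p4c.png

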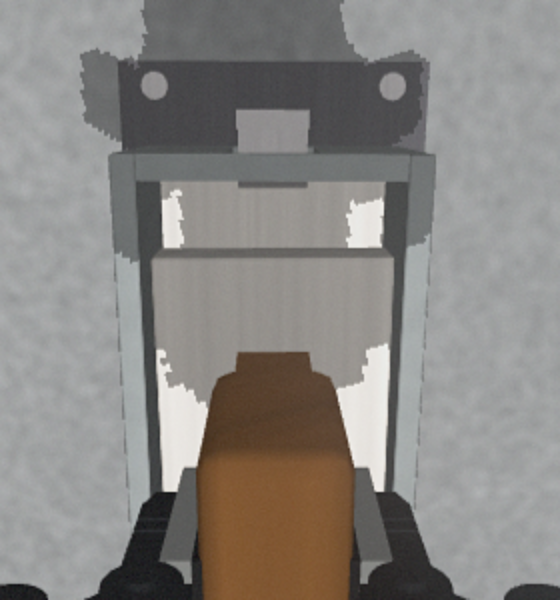

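View pics/s4.png

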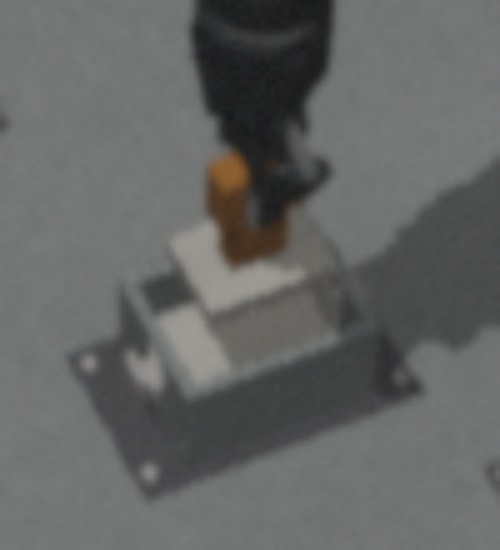

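Run:
```python
from pr import *
a=-.26; c=np.array([.51003,.1607])+.075*np.array([np.cos(a),np.sin(a)])
bot.move_linear([*c,.24],speed=.15)
im=shot("p5");cv2.imwrite("pics/p5c.png",cv2.resize(im[0:260,180:460],None,fx=2.3,fy=2.3)[:,:,::-1])
st("")
```

```text
z 0.239 F [-0.0, 0.3, -4.3] M [0.01, 0.02, -0.0] t 22.15
```

View pics/p5c.png

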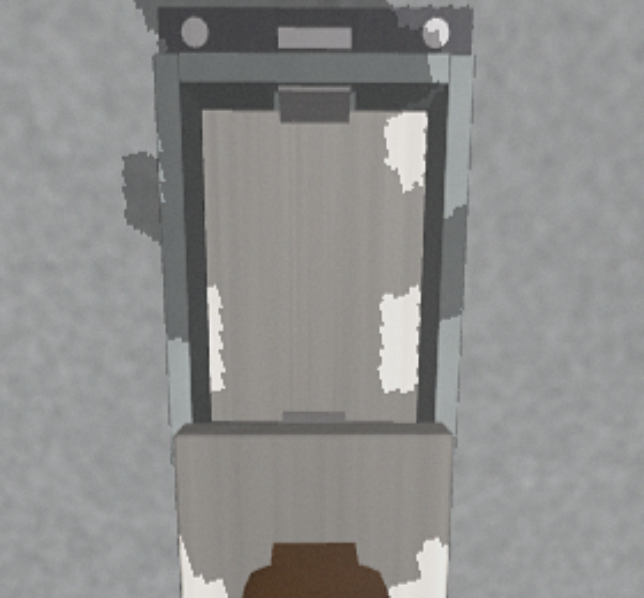

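Both catches show over the plate's ends, at (315,105) and (313,416). I'll check numerically that the plate is level, then return the block.

Run:
```python
from h import *
d=np.load("pics/p5.npz");T=wristT(d["p"],d["q"]);K=np.array(bot.calibration("wrist")["mtx"])
a=-.26
for z in (.030,.034,.038):
  X=[]
  for x in (-.055,.045):
    for y in (-.04,.04): X.append([.5086+np.cos(a)*x-np.sin(a)*y,.1609+np.sin(a)*x+np.cos(a)*y,z])
  u=(proj(np.array(X),K,T)-[180,0])*2.3; print(z,u.round(1).tolist())
im=cv2.imread("pics/p5.png"); cv2.imwrite("pics/p5d.png",cv2.resize(im[30:190,255:375],None,fx=3.75,fy=3.75,interpolation=2))
```

```text
0.03 [[202.6, 113.2], [425.7, 113.3], [212.1, 394.0], [416.4, 394.1]]
0.034 [[201.2, 111.3], [427.0, 111.3], [211.0, 395.4], [417.5, 395.4]]
0.038 [[199.8, 109.4], [428.4, 109.4], [209.8, 396.7], [418.6, 396.8]]
```

View pics/p5d.png

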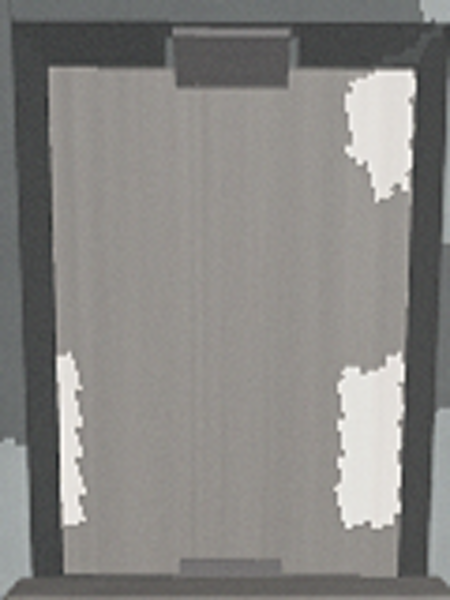

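Run:
```python
from pr import *
a=-.24; fw=np.array([np.cos(a),np.sin(a)]); t=np.array([.5415,-.1507])+.0012*fw
bot.move_pose([*t,.14],down(a+np.pi/2))
bot.move_linear([*t,.078],speed=.06); st("over")
im=shot("r1")
s=bot.move_linear([*t,.0665],speed=.015,until_force=4); st(s)
```

```text
over z 0.0785 F [-0.5, -0.4, -4.4] M [0.0, -0.03, -0.0] t 24.525
True z 0.0681 F [-0.7, -0.8, 6.3] M [0.13, 0.03, 0.01] t 25.2083
```

View pics/r1.png

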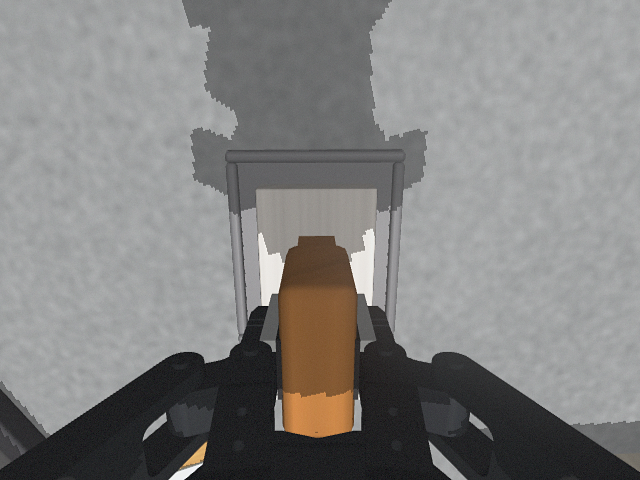

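Run:
```python
from pr import *
bot.set_gripper(1.0); st("rel")
p=np.array(bot.read_position())
bot.move_linear([p[0],p[1],.2],speed=.1)
bot.move_linear([p[0]-.05,p[1]+.01,.26],speed=.15); st("up")
im=shot("e1")
im=bot.camera("scene"); cv2.imwrite("pics/se.png",im[:,:,::-1])
im=bot.camera("top"); cv2.imwrite("pics/te.png",cv2.resize(im[110:340,90:510],None,fx=1.9,fy=1.9)[:,:,::-1])
```

```text
rel z 0.0668 F [0.0, 0.3, -0.3] M [-0.0, 0.01, 0.01] t 25.8417
up z 0.2597 F [-0.2, 0.6, -0.3] M [0.0, -0.06, -0.01] t 28.0
```

View pics/e1.png

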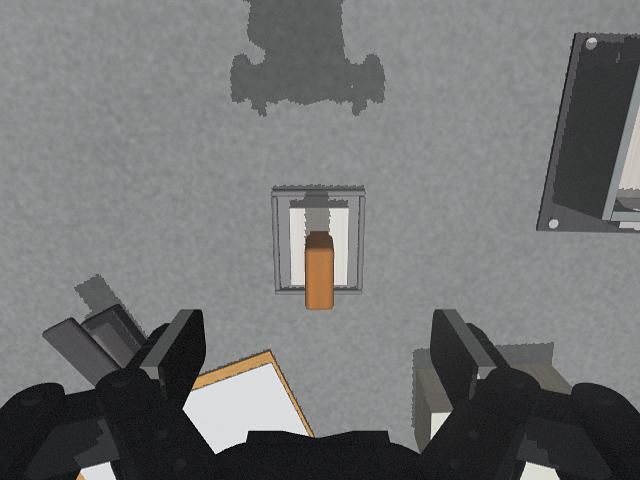

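View pics/te.png

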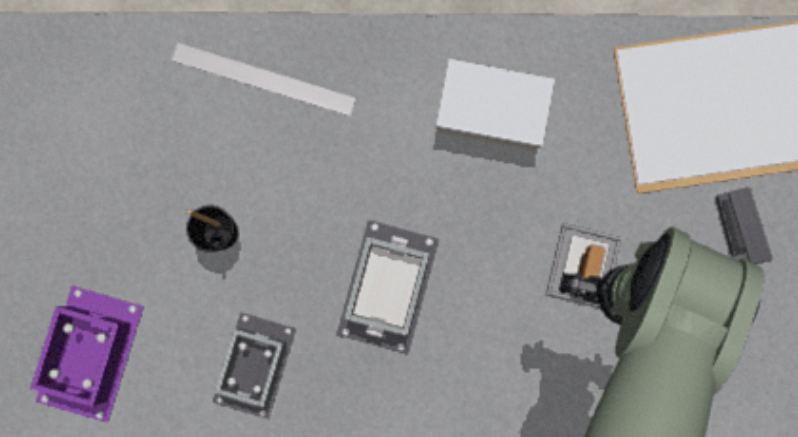

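The wrist picture shows the block flat and centred in its tray, with the foot at (320,245). In the top picture the plate is still down at (388,285) with a catch at each end, and nothing else has moved. I'm handing it in.

Run:
```python
from cell import bot
print(bot.read_clock()); bot.close_job()
```

```text
28.15
the job is handed in; nothing more can be done
```

I cocked the dispenser and put the block back, and handed the job in at 28 s of the 64 s allowed. I used the large grey dispenser, not the purple one or the small grey one.

- **Pressing:** I pressed the platform down about 36.5 mm, where it met the floor. I held it there for about 1.8 s at about 22 N, and no reading went above 23 N. The force sensor wandered by about 1.5 N. Allowing for that, the push was still about 21 N.
- **Side force:** While holding there was also a sideways force of about 7 N, which I put down to the arm flexing. It went away when I lifted the block.
- **Low spring force:** On the way down the spring force read 2–3 N less than described. The picture at that point showed the platform level, so I carried on.
- **Platform:** After the lift the wrist picture showed both catches over its ends. It measured level, with its top about 34 mm above the bench at both ends. The last top picture showed it still down. The gripper was not near it at any point.
- **Block:** It sits flat and centred in its tray. It touched down at the same height it was picked up from, within 0.5 mm.
- **Other things on the bench:** Nothing else had visibly moved in the last pictures.

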